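# Close the sample bottle in the capping press

### The arm

A 7-joint arm with a two-finger parallel gripper is mounted at the origin on the work surface. World frame = base frame: x ahead of the robot, y to its left, z up, the work surface at z = 0. Lengths are in m, angles in rad, forces in N, time in s.
With the tool pointing down it reaches from about 0.35 to 0.9 m from the base axis. Payload 19.9 kg.
Tool frame: the origin (TCP) lies at the very end of the fingers, on their centre line; the grasp point (between the pads) lies 19 mm behind it; z points along the fingers, x is the direction in which the jaws open and shut, and the axes are right-handed (so a half turn about z gives the same grasp; the last joint's range is limited). The gripper opens to 94 mm and grips with 3 to 60 N. Pads are 16 mm wide; open, the fingers measure 119 mm over their backs; the gripper's body (75 mm by 177 mm) begins 78 mm behind the grasp point.
Start: joints at [-1.252, 0.417, -0.01, 1.614, 0.005, 1.111, -0.053], TCP at [0.221, 0.585, 0.205] pointing down, gripper open.
Joint ranges: [-2.81, 2.81], [-0.39, 2.02], [-1.27, 1.25], [0.06, 2.57], [-1.19, 4.33], [0.19, 2], [-2.82, 2.82]. Speed limits (rad/s): [1.89, 1.89, 2.39, 2.39, 3.01, 3.01, 3.01].

### API

Orientations are given as a unit quaternion [x, y, z, w].
In Python, from plant import r gives the robot as it stands.
- The arm moves only by the tool carry_out, never from a script. Its argument "rows" is one flat list of numbers, 7 for each row, row after row: the shift along the world's x, y, z in mm, then the turn, a rotation vector about the world's x, y, z in rad, then the opening, from 0 (shut) to 1 (fully open). A call has 1 to 8 rows; each row shifts and turns the commanded pose from where the row before left it; what a row does not reach is not made up. A row lasts 1/10 s, in which the tool goes at most 50 mm and 8.59 degrees, less where a joint would pass 70% of its speed; a pose out of reach is approached as far as the arm can. A call with a gripper value outside its range is refused whole. The fingers move at their own pace and stop on an object; the grip force is fixed at half the most. Time passes only in rows, so rows that do not move let the fingers close. It gives the time, the measured TCP pose, the force and the opening at its end, in the units of the state.
- r.get_obs(): the state, without advancing time (a new reading comes with each control period).
- r.read_camera(name): name is "scene" or "top" or "wrist"; returns a dict with "image" (420x560x3 uint8, red, green, blue), "intrinsics" (3x3 intrinsics, pixels), "view" (4x4, takes a point from world to camera coordinates); the wrist camera has in their place "T_tool_cam" (4x4, takes a point from camera to tool coordinates, whose origin is the TCP and whose axes are the tool frame's). Camera axes: x right, y down, z forward; pixel columns grow to the right and rows downward; lengths in m; the calibration is good to about 2 mm. The wrist camera is an equidistant fisheye: a pixel r from the principal point sees the ray r / f radians off the axis. A picture is of the moment at which its call begins: read the wrist's pose just before it. There is no depth.
- r.job_done(): hands the job in, once; it reports no verdict.
The state is a dict: "time": time; "joints": joint angles; "dq": joint speeds; "tau": joint torques, N m; "ee_pos": TCP position; "tool_rot": TCP orientation; "wrist_force": force on the tool from outside, world axes, zero at the start; "moment": the same for the moment, N m; "finger_gap": opening from 0.0 (shut) to 1.0 (fully open).
Only numpy, scipy, OpenCV 4.12 (cv2) and the standard library are available. Lean on these libraries where they do the work, as an engineer would, in place of code of your own. Each camera call takes 0.05 s, during which the arm holds its last target.

### The job

One of the two capping presses holds an amber bottle whose orange stopper still stands proud. Press the blue pedal of that press all the way down to its stop, so that the press pushes the stopper home, then let the pedal come fully up again. Leave the other, empty press alone, and leave the bottle standing in its press.

Things in the scene. Friction and masses are not known exactly. Their poses are not given: they have to be found in the camera images.
- pad_a (a point): Centre of the top face of the blue pedal pad (62 mm long, 74 mm wide) of the press that holds the bottle. x runs along the pedal from its free end (32 mm away) towards the press, y across it, z square out of the pad. Up, the pad slopes 0.3 rad, free end highest, this point 79 mm above the table. At the stop it is level, this point 45 mm above the table, having moved 9 mm away from the press.
- pedal_a (a joint): Hinge of that pedal, rad: 0 fully up, 0.3 at its stop. The axle lies 118 mm from pad_a along +x, 34 mm above the table. Pushed at the pad it takes 5 N to start and up to 15 N at the stop, and springs up when let go. The press is grey and white, 248 mm tall; its head begins 158 mm from the lowered pad's centre; nothing stands above the pad.
- stopper_top (a point): Centre of the top of the orange stopper (34 mm disc, 8 mm thick) in the amber bottle (50 mm diameter, 80 mm tall) that stands in the press of pedal_a; z points up along the bottle. It starts 129 to 131 mm above the table; pushed home, disc on the bottle's mouth, it is 119 mm above it. The press does this when its pedal goes to the stop, and the stopper stays home.
- pedal_b (a joint): Hinge of the blue pedal of the other press, same in shape, size and colours but with no bottle in it, rad: 0 fully up, 0.3 at its stop. The two presses stand side by side, 0.38 to 0.6 m apart (to the robot's left and right), in either order. Within the arm's working area nothing is taller than the presses (248 mm), so cross above that height.

How it is judged:
By the outcome, as a careful person would: the job done as asked, in the order asked, and still so for the second after the job is handed in, with the robot touching nothing.
It also fails if it takes over 38 s, if anything falls off the work surface, if the arm or the gripper's body presses on something with over 40 N, if the wrist force passes 120 N, or if a joint passes its speed limit or range.

## Working session

There is one attempt and no reset: what is moved stays moved. The work goes in short steps, Python scripts to look and compute and a tool call to move; the robot and the scene stay as the last step left them, time stands still between calls to the robot, and variables do not carry over. Pictures are saved under pics/ and viewed, and the job is handed in when it is done.

Besides the shell and the picture viewer there is one more tool, called after ">>>" by a JSON object that holds its "method" and its "body". carry_out: Moves the arm, as the interface text tells. Its arguments: {"type":"object","properties":{"rows":{"type":"array"}},"required":["rows"]}

```bash
mkdir -p pics; cat > h.py <<'E'
import cv2,numpy as np
from plant import r
def snap(n,f):
    d=r.read_camera(n); cv2.imwrite(f'pics/{f}.png',d['image'][:,:,::-1]); return d
def ray(d,u,v):
    K=np.array(d['intrinsics']);V=np.array(d['view']);R=V[:3,:3];c=-R.T@V[:3,3]
    return c,R.T@np.linalg.solve(K,[u,v,1.])
def plane(d,u,v,z):
    c,k=ray(d,u,v); return c+k*(z-c[2])/k[2]
def proj(d,p):
    q=np.array(d['view'])@np.r_[p,1]; q=np.array(d['intrinsics'])@q[:3]; return q[:2]/q[2]
E
python3 - <<'E'
from h import *
for n in('scene','top'):
    d=snap(n,n+'0'); print(n,ray(d,280,210))
    hsv=cv2.cvtColor(d['image'],cv2.COLOR_RGB2HSV)
    for nm,lo,hi in(('blue',(100,120,50),(130,255,255)),('orange',(5,150,120),(18,255,255))):
        m=cv2.inRange(hsv,lo,hi)
        k,l,s,c=cv2.connectedComponentsWithStats(m)
        for i in range(1,k):
            if s[i,4]>40:
                ct,_=cv2.findContours((l==i).astype('uint8'),0,2)
                print(nm,s[i],c[i].round(1),cv2.approxPolyDP(ct[0],3,True)[:,0].tolist())
o=r.get_obs();print(o)
E
```

```text
scene (array([ 1.1060394 , -0.37389396,  1.04126409]), array([-0.43830164,  0.33339487, -0.83472874]))
blue [ 500  116   60   52 1288] [533.6 141.4] [[546, 116], [514, 141], [511, 135], [516, 124], [500, 138], [534, 167], [559, 148], [559, 129], [530, 152], [526, 149], [535, 133], [550, 126], [552, 120]]
blue [338 209  35  24 544] [355.1 220.8] [[343, 209], [338, 224], [368, 231], [371, 217]]
blue [ 96 263  34  33 861] [112.2 278.6] [[123, 263], [96, 267], [102, 295], [129, 289]]
blue [ 247  308  107  104 3773] [298.6 359.7] [[326, 308], [323, 319], [317, 317], [316, 308], [299, 324], [303, 327], [299, 341], [292, 330], [286, 336], [290, 339], [288, 352], [283, 351], [281, 340], [274, 346], [278, 350], [276, 363], [269, 360], [267, 353], [247, 371], [276, 410], [282, 409], [353, 336], [348, 330], [345, 338], [339, 339], [341, 322]]
orange [494 194  15  12 117] [501.3 199.5] [[494, 198], [502, 205], [508, 201], [500, 194]]
orange [445 231  14  12 123] [451.4 236. ] [[447, 231], [445, 237], [456, 241], [457, 234]]
top (array([ 0.41898047, -0.03338065,  1.50446624]), array([ 0.17147674,
[... 1046 characters left out ...]
 135], [185, 127]]
{'time': 0.1, 'joints': array([-1.25146589,  0.41787937, -0.01029378,  1.61412312,  0.00467793,
        1.110674  , -0.05299827]), 'dq': array([ 0.00062436, -0.00333338,  0.00030466, -0.00224636, -0.00160402,
       -0.00039331, -0.00036902]), 'tau': array([ 5.28543660e-04, -8.52560449e+01,  6.38424028e-01, -4.26689637e+01,
       -4.91779984e-02,  1.63581833e-02,  4.50674634e-05]), 'ee_pos': array([0.22054768, 0.58443426, 0.20490582]), 'tool_rot': array([ 8.22514095e-01,  5.68744480e-01, -4.15678764e-04,  3.28730312e-04]), 'wrist_force': array([-0.31342506, -0.68733121, -0.35875553]), 'moment': array([0.03939815, 0.04404513, 0.05816287]), 'finger_gap': 0.9972203646099577}
```

View pics/scene0.png

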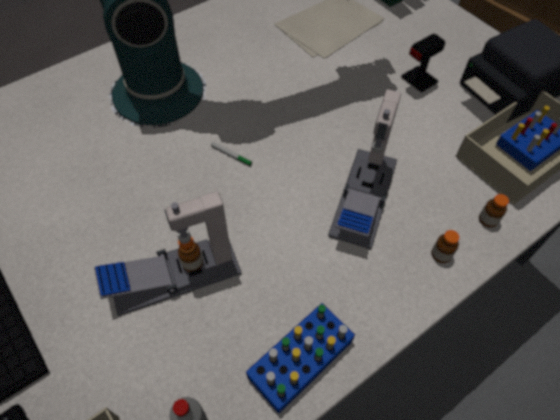

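View pics/top0.png

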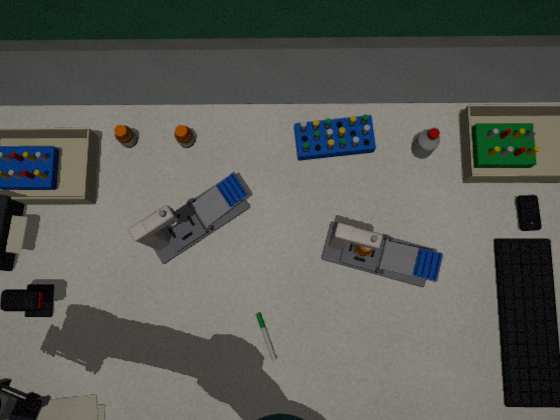

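The scene view shows the bottle press with its pad at about (112,279); in the top view the same pad is at (427,264). The empty press has its pad at (355,221) in scene and (231,190) in top. Next I triangulate pad_a.

```bash
python3 - <<'E'
from h import *
s=r.read_camera('scene');t=r.read_camera('top')
def tri(a,b):
    c1,k1=ray(s,*a);c2,k2=ray(t,*b);k1/=np.linalg.norm(k1);k2/=np.linalg.norm(k2)
    x=np.linalg.lstsq(np.c_[k1,-k2],c2-c1,rcond=None)[0];p,q=c1+x[0]*k1,c2+x[1]*k2
    return ((p+q)/2).round(4),np.linalg.norm(p-q).round(4)
print('pad centre',tri((112.2,278.6),(427.1,264.1)))
print('B',tri((355.1,220.8),(231.5,189.7)))
C=[plane(t,u,v,z) for (u,v),z in zip([(420,248),(413,274),(435,280.),(441,254)],[.07,.07,.088,.088])]
print(np.round(C,3), plane(t,427.1,264.1,.079))
C=[plane(s,u,v,z) for (u,v),z in zip([(123,263),(96,267),(102,295),(129,289)],[.07,.088,.088,.07])]
print(np.round(C,3), plane(s,112.2,278.6,.079))
# orange/amber bottle
for n,d in(('s',s),('t',t)):
    h=cv2.cvtColor(d['image'],cv2.COLOR_RGB2HSV);m=cv2.inRange(h,(3,120,60),(22,255,255))
    k,l,st,c=cv2.connectedComponentsWithStats(m)
    print(n,[(st[i].tolist(),c[i].round(1)) for i in range(1,k) if st[i,4]>30])
cv2.imwrite('pics/crop.png',np.hstack([cv2.resize(s['image'][170:320,80:260,::-1],(400,400)),cv2.resize(t['image'][205:305,310:450,::-1],(400,400))]))
E
```

```text
pad centre (array([ 0.524 , -0.3847,  0.0721]), np.float64(0.0017))
B (array([0.725 , 0.1335, 0.0738]), np.float64(0.003))
[[ 0.566 -0.369  0.07 ]
 [ 0.498 -0.348  0.07 ]
 [ 0.482 -0.4    0.088]
 [ 0.549 -0.419  0.088]] [ 0.52320705 -0.38380005  0.079     ]
[[ 0.503 -0.348  0.07 ]
 [ 0.488 -0.399  0.088]
 [ 0.555 -0.418  0.088]
 [ 0.567 -0.366  0.07 ]] [ 0.528481  -0.3838574  0.079    ]
s [([486, 0, 44, 21, 177], array([508.4,   9.9])), ([487, 193, 23, 16, 189], array([500.5, 200.3])), ([438, 230, 21, 15, 188], array([450.3, 237.1])), ([179, 238, 17, 18, 164], array([186.7, 246.5]))]
t [([114, 125, 17, 17, 175], array([121. , 132.7])), ([175, 125, 16, 18, 181], array([181.2, 132.9])), ([355, 245, 18, 11, 101], array([363.3, 250.5]))]
```

View pics/crop.png

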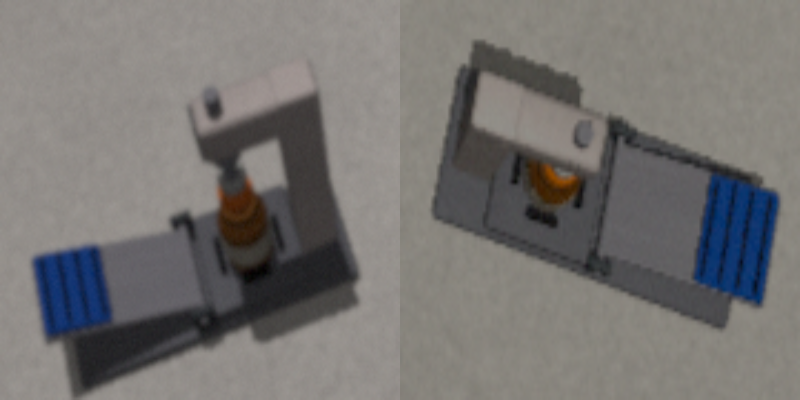

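>>> {"method": "carry_out", "body": {"rows": [0, 0, 42, 0, 0, 0, 0, 0, 0, 42, 0, 0, 0, 0, 0, 0, 42, 0, 0, 0, 0, 0, 0, 14, 0, 0, 0, 0, 40, -26, 0, 0, 0, -0.06, 0, 40, -26, 0, 0, 0, -0.06, 0, 40, -26, 0, 0, 0, -0.06, 0, 40, -26, 0, 0, 0, -0.06, 0]}}

```text
time: 1.0
ee_pos: [0.3819, 0.4794, 0.345]
tool_rot: [0.885, 0.465, -0.0, 0.0]
wrist_force: [-0.2, 1.0, 0.2]
finger_gap: 0.353
```

>>> {"method": "carry_out", "body": {"rows": [24, -36, 0, 0, 0, -0.06, 0, 24, -36, 0, 0, 0, -0.06, 0, 24, -36, 0, 0, 0, -0.06, 0, 24, -36, 0, 0, 0, -0.06, 0, 24, -36, 0, 0, 0, -0.06, 0, 13, -42, 0, 0, 0, -0.06, 0, 13, -42, 0, 0, 0, -0.06, 0, 13, -42, 0, 0, 0, -0.06, 0]}}

```text
time: 1.8
ee_pos: [0.5397, 0.1729, 0.3449]
tool_rot: [0.97, 0.241, -0.0, 0.0]
wrist_force: [1.2, 0.5, 0.4]
finger_gap: 0.005
```

>>> {"method": "carry_out", "body": {"rows": [13, -42, 0, 0, 0, -0.06, 0, 13, -42, 0, 0, 0, -0.06, 0, 13, -42, 0, 0, 0, -0.06, 0, 0, -42, 0, 0, 0, -0.06, 0, 0, -42, 0, 0, 0, -0.06, 0, 0, -42, 0, 0, 0, -0.06, 0, 0, -42, 0, 0, 0, -0.06, 0, 0, -42, 0, 0, 0, -0.06, 0]}}

```text
time: 2.6
ee_pos: [0.5782, -0.1628, 0.345]
tool_rot: [1.0, 0.004, -0.0, -0.0]
wrist_force: [1.3, -0.4, 0.4]
finger_gap: -0.001
```

>>> {"method": "carry_out", "body": {"rows": [0, -42, 0, 0, 0, -0.06, 0, -14, -46, 0, 0, 0, -0.06, 0, -14, -46, 0, 0, 0, -0.06, 0, -14, -46, 0, 0, 0, -0.06, 0, -14, -46, 0, 0, 0, -0.06, 0, 0, 0, 0, 0, 0, 0, 0, 0, 0, 0, 0, 0, 0, 0]}}

```text
time: 3.3
ee_pos: [0.5219, -0.3881, 0.3447]
tool_rot: [0.989, -0.145, -0.001, -0.0]
wrist_force: [-0.4, 0.7, -0.3]
finger_gap: 0.007
```

>>> {"method": "carry_out", "body": {"rows": [3, 4, -40, 0, 0, 0, 0, 0, 0, -45, 0, 0, 0, 0, 0, 0, -45, 0, 0, 0, 0, 0, 0, -45, 0, 0, 0, 0, 0, 0, -45, 0, 0, 0, 0, 0, 0, 0, 0, 0, 0, 0]}}

```text
time: 3.9
ee_pos: [0.5243, -0.3795, 0.1201]
tool_rot: [0.99, -0.143, -0.004, -0.002]
wrist_force: [-1.0, 1.2, 0.3]
finger_gap: 0.007
```

```bash
python3 - <<'E'
from h import *
from scipy.spatial.transform import Rotation as R
o=r.get_obs();print(o['ee_pos'],o['joints'])
d=snap('wrist','w1');snap('scene','s1');snap('top','t1');T=np.array(d['T_tool_cam']);K=np.array(d['intrinsics'])
h=cv2.cvtColor(d['image'],cv2.COLOR_RGB2HSV);m=cv2.inRange(h,(100,120,40),(130,255,255))
m=cv2.morphologyEx(m,cv2.MORPH_CLOSE,np.ones((7,7)))
Rt=R.from_quat(o['tool_rot']).as_matrix()
def pt(u,v,z):
    a=np.array([(u-K[0,2])/K[0,0],(v-K[1,2])/K[1,1]]);n=np.hypot(*a)
    k=Rt@T[:3,:3]@np.r_[a/n*np.sin(n),np.cos(n)];c=o['ee_pos']+Rt@T[:3,3]
    return c+k*(z-c[2])/k[2]
k,l,s,c=cv2.connectedComponentsWithStats(m)
for i in range(1,k):
    if s[i,4]>100:
        ct,_=cv2.findContours((l==i).astype('uint8'),0,2)
        P=cv2.approxPolyDP(cv2.convexHull(ct[0]),6,True)[:,0]
        print(s[i],c[i],P.tolist(),[pt(*p,.079).round(3).tolist() for p in P.astype(float)],pt(*c[i],.079))
E
```

```text
[ 0.52426089 -0.37952614  0.12007514] [ 0.13720176  0.6275307   0.63486546  1.63787439 -0.41886469  1.02510579
  0.61764751]
[523   0  37  32 918] [543.52069717  13.35294118] [[559, 0], [559, 27], [534, 29], [523, 0]] [[0.822, -0.243, 0.079], [0.809, -0.269, 0.079], [0.773, -0.27, 0.079], [0.77, -0.244, 0.079]] [ 0.79211677 -0.25597474  0.079     ]
[ 237  196  101   83 6612] [287.80474894 230.86237145] [[336, 198], [335, 276], [240, 277], [238, 198]] [[0.567, -0.364, 0.079], [0.552, -0.424, 0.079], [0.481, -0.404, 0.079], [0.5, -0.345, 0.079]] [ 0.52696043 -0.37801635  0.079     ]
```

View pics/w1.png

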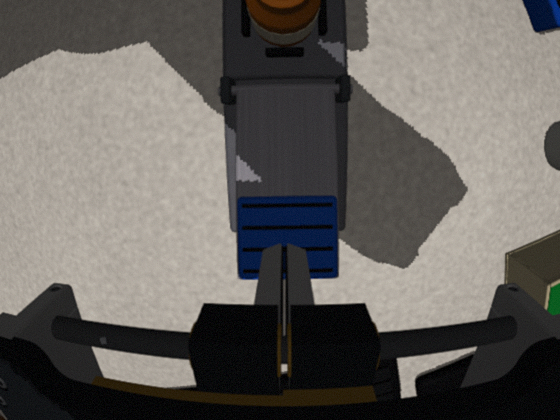

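View pics/s1.png

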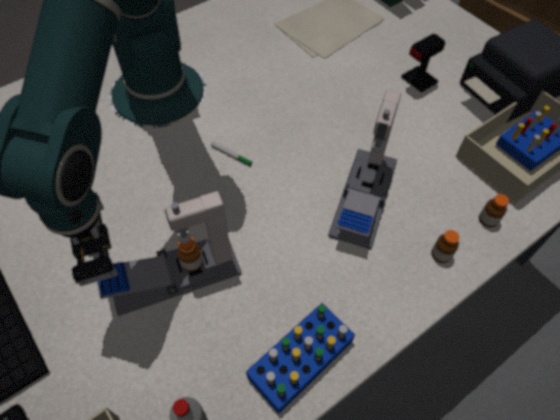

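The wrist view shows the pad corners at (238–336, 198–277), which puts the pad centre at (0.525, -0.384), matching the earlier views. The fingers are over it and the press head is clear.

>>> {"method": "carry_out", "body": {"rows": [0, -4, -12, 0, 0, 0, 0, 0, 0, -12, 0, 0, 0, 0, 0, 0, -9, 0, 0, 0, 0, 0, 0, 0, 0, 0, 0, 0, 0, 0, 0, 0, 0, 0, 0]}}

```text
time: 4.55
ee_pos: [0.5256, -0.3873, 0.0924]
tool_rot: [0.99, -0.145, -0.0, 0.0]
wrist_force: [-0.4, -0.1, 0.4]
finger_gap: 0.005
```

>>> {"method": "carry_out", "body": {"rows": [0, 2, -6, 0, 0, 0, 0, 0, 0, -6, 0, 0, 0, 0, 0, -1, -5, 0, 0, 0, 0, -1, -2, -5, 0, 0, 0, 0, 0, -1, -5, 0, 0, 0, 0, -1, -2, -5, 0, 0, 0, 0, 0, 0, 0, 0, 0, 0, 0]}}

```text
time: 5.25
ee_pos: [0.5242, -0.3911, 0.0601]
tool_rot: [0.99, -0.144, 0.0, -0.0]
wrist_force: [1.6, 2.6, 5.1]
finger_gap: 0.009
```

>>> {"method": "carry_out", "body": {"rows": [0, -1, -4, 0, 0, 0, 0, 0, -1, -4, 0, 0, 0, 0, 0, -1, -4, 0, 0, 0, 0, 0, 0, -2, 0, 0, 0, 0, 0, 0, 0, 0, 0, 0, 0, 0, 0, 0, 0, 0, 0, 0]}}

```text
time: 5.85
ee_pos: [0.5238, -0.3933, 0.0462]
tool_rot: [0.99, -0.144, -0.0, -0.001]
wrist_force: [-1.9, 5.0, 6.9]
finger_gap: 0.007
```

>>> {"method": "carry_out", "body": {"rows": [0, 0, -2, 0, 0, 0, 0, 0, 0, -2, 0, 0, 0, 0, 0, 0, 0, 0, 0, 0, 0, 0, 0, 0, 0, 0, 0, 0]}}

```text
time: 6.25
ee_pos: [0.5239, -0.3937, 0.0444]
tool_rot: [0.99, -0.144, 0.0, -0.001]
wrist_force: [-11.2, 14.5, 40.3]
finger_gap: 0.001
```

```bash
python3 - <<'E'
from h import *
d=r.read_camera('scene');cv2.imwrite('pics/s2.png',cv2.resize(d['image'][150:330,60:260,::-1],(780,590)))
o=r.get_obs();print(o['ee_pos'],o['wrist_force'])
E
```

```text
[ 0.52391845 -0.39370131  0.04437992] [-11.32208449  14.60295018  40.36878243]
```

View pics/s2.png

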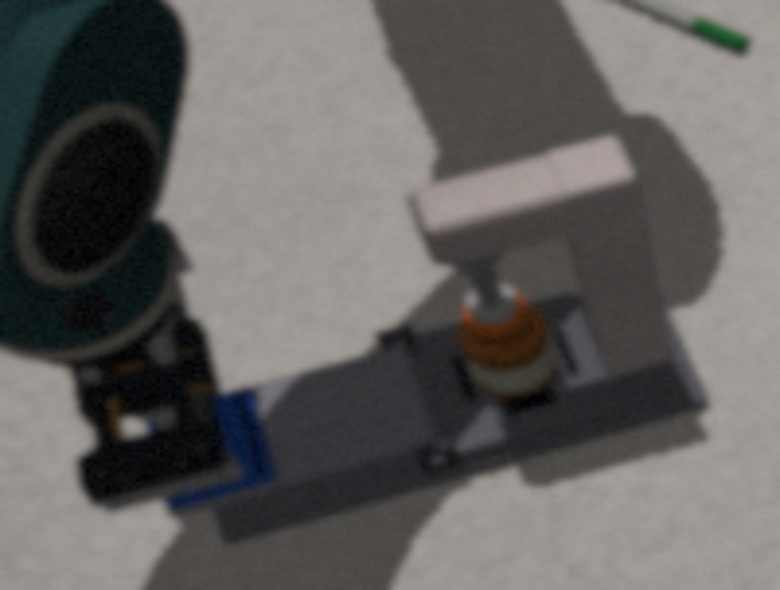

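The pedal is level and the ram is down on the stopper. I'll now release it gently, retracing the arc.

>>> {"method": "carry_out", "body": {"rows": [0, 0, 4, 0, 0, 0, 0, 0, 1, 5, 0, 0, 0, 0, 1, 2, 6, 0, 0, 0, 0, 0, 2, 7, 0, 0, 0, 0, 1, 2, 7, 0, 0, 0, 0, 0, 1, 7, 0, 0, 0, 0, 0, 0, 8, 0, 0, 0, 0, 0, 0, 10, 0, 0, 0, 0]}}

```text
time: 7.1
ee_pos: [0.5253, -0.3861, 0.0965]
tool_rot: [0.99, -0.144, -0.0, -0.0]
wrist_force: [0.3, -0.5, -0.7]
finger_gap: 0.007
```

>>> {"method": "carry_out", "body": {"rows": [0, 0, 30, 0, 0, 0, 0, 0, 0, 40, 0, 0, 0, 0, 0, 0, 45, 0, 0, 0, 0, 0, 0, 45, 0, 0, 0, 0, 0, 0, 45, 0, 0, 0, 0, 0, 0, 0, 0, 0, 0, 0, 0, 0, 0, 0, 0, 0, 0]}}

```text
time: 7.8
ee_pos: [0.5256, -0.3865, 0.3023]
tool_rot: [0.989, -0.145, 0.001, 0.0]
wrist_force: [0.1, 0.6, -0.5]
finger_gap: 0.008
```

```bash
python3 - <<'E'
from h import *
d=r.read_camera('scene');t=r.read_camera('top');o=r.get_obs();print(o['time'],o['ee_pos'],o['wrist_force'])
cv2.imwrite('pics/s3.png',np.hstack([cv2.resize(d['image'][170:320,80:260,::-1],(400,400)),cv2.resize(t['image'][205:305,310:450,::-1],(400,400))]))
for n,c in(('s',d),('t',t)):
    m=cv2.inRange(cv2.cvtColor(c['image'],cv2.COLOR_RGB2HSV),(100,120,50),(130,255,255))
    k,l,st,ce=cv2.connectedComponentsWithStats(m);print(n,[(st[i].tolist(),ce[i].round(1).tolist()) for i in range(1,k) if 200<st[i,4]<1200])
E
```

```text
7.9 [ 0.5252562  -0.38592012  0.30041312] [-0.1777005  -0.87439074 -0.12122012]
s [([338, 209, 35, 24, 542], [355.0, 220.7]), ([96, 263, 34, 32, 678], [112.0, 277.1])]
t [([216, 173, 32, 34, 567], [231.6, 189.6]), ([413, 249, 29, 30, 503], [426.0, 263.7])]
```

View pics/s3.png

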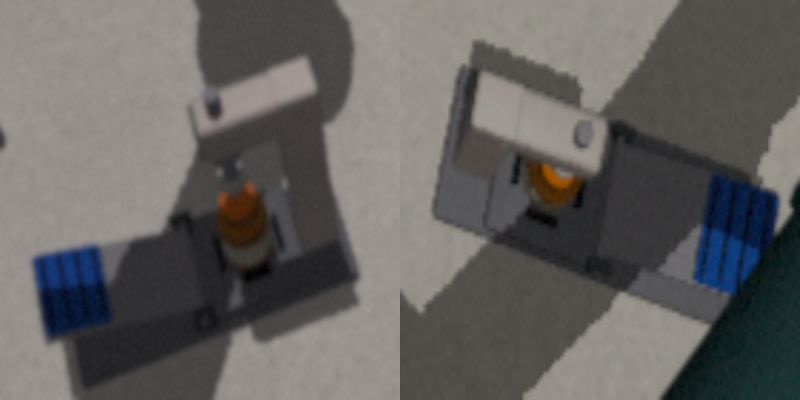

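```bash
python3 -c "
from plant import r
print(r.job_done())"
```

```text
the job is handed in; nothing more can be done
None
```

I pressed the pedal of the bottle press to its stop with the closed fingers, then let it come back up. The arm then lifted clear, and I handed the job in about 8 s into the 38 s allowed.

- **At the stop:** the fingertips reached z = 44.4 mm, against the stated 45 mm. The force there rose to about 40 N vertically (about 44 N in total), well above the pedal's 15 N. That was finger force on the pad, and under the 120 N wrist limit.
- **Pedal released:** the pad is back in its starting place in both camera views, to within 2 px. The small difference comes from the arm partly hiding or shading it.
- **Stopper:** it now sits lower in the bottle, with a clear gap below the raised ram, and the bottle is still standing. I judged this from the pictures and the pedal stop, and did not measure the stopper's height in mm.
- **Other press:** its pad has not moved, to within 0.1 px.
- **Robot:** it ended at z = 0.30 m, touching nothing, with the wrist force near zero.

No check failed. My first two-view estimate of the pad's height was 72 mm rather than the stated 79 mm, so I used the stated height. The wrist camera then confirmed the pad's x and y position.

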